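# Stock photo of an air grinder

### The arm

A 6-joint arm with a two-finger parallel gripper is mounted at the origin on the work surface. World frame = base frame: x ahead of the robot, y to its left, z up, the work surface at z = 0. Lengths are in m, angles in rad, forces in N, time in s.
With the tool pointing down it reaches from about 0.325 to 0.85 m from the base axis. Payload 4.4 kg.
Tool frame: the origin (TCP) lies midway between the tips of the shut fingers; the grasp point (between the pads) lies 19 mm behind it (grip_depth is the distance from the TCP to the grasp point, in m); z points along the fingers, y is the line along which they close (so a half turn about z gives the same grasp; the last joint's range is limited). The gripper opens to 94 mm and grips with 3 to 60 N. Pads are 16 mm wide; open, the fingers measure 119 mm over their backs; the gripper's body (75 mm by 177 mm) begins 78 mm behind the grasp point.
Start: joints at [-1.254, 0.207, 1.542, -0, 1.393, -0.15], TCP at [0.259, -0.513, 0.205] pointing down, gripper open.
Joint ranges: [-2.73, 2.73], [-0.86, 2.22], [0.23, 2.46], [-1.11, 4.25], [0.08, 2.63], [-2.82, 2.82]. Speed limits (rad/s): [2.79, 2.79, 3.14, 3.14, 3.14, 3.14].

### API

Orientations are given as a rotation vector (axis times angle).
In Python, from cell import move_ptp, move_l, move_joints, set_gripper, sleep, ik, get_state, read_camera, get_calibration, IKError, hand_in, grip_depth gives the robot as it stands. Calls block until the motion is done:
- move_ptp(position, orientation): joint-space move of the TCP to a pose.
- move_l(position, rotation=None, rate=0.15): straight line of the TCP; rotation=None keeps the orientation; rate is the mean speed in m/s.
- move_joints(angles): joint-space move.
- set_gripper(opening, newtons=None): finger opening in m; newtons is the grip in N (None keeps the last); returns when the fingers have stopped.
- sleep(seconds).
- ik(position, orientation): joint angles nearest the present ones, or None.
- get_state(): the state.
- read_camera(name): name is "side" or "top"; returns (picture, depth): 420x560x3 uint8, red, green, blue; 420x560 float32, m along the optical axis (not along the pixel's ray), 0 where there is no reading.
- get_calibration(name): a dict with "fx", "fy", "cx", "cy" (pixels), "dist" ([k1, k2, p1, p2, k3] as OpenCV has them; the pictures are not rectified), "xyz" and "rotation" of the camera in the world. Camera axes: x right, y down, z forward; pixel columns grow to the right and rows downward; lengths in m; the calibration is good to about 2 mm. A picture is of the moment at which its call begins. get_calibration takes no time and is no camera call.
A pose or a line that the arm cannot do raises IKError and nothing moves.
- hand_in(): hands the job in; it is judged then, once.
The state is a dict: "time_s": time; "qpos": joint angles; "joint_vel": joint speeds; "joint_efforts": joint torques, N m; "ee_pos": TCP position; "tool_rot": TCP orientation; "force": force on the tool from outside, world axes, zero at the start; "ft_torque": the same for the moment, N m; "finger_gap": finger opening in m; "finger_force": force on a finger pad.
Only numpy, scipy, OpenCV 4.12 (cv2) and the standard library are available. Lean on these libraries where they do the work, as an engineer would, in place of code of your own. Each camera call takes 0.05 s, during which the arm holds its last target. There are 200 camera calls.

### The job

Take the stock photo of the angle-head air grinder: set it down (no dropping) in the middle of the white photo board, lying flat along the board's long side between the corner marks, let go of it, and only then snap the lamp toggle over to on. With the lamp on, press the shutter plunger to its halfway stop to focus, pause there for a second, press it fully down, let it come up, and snap the lamp toggle back to off. Leave the grinder on the board and the other tools where they are.

Things in the scene. Friction and masses are not known exactly. Their poses are not given: they have to be found in the camera images.
- grinder_mid (a point): Middle of the angle-head air grinder (loose, 0.35-0.7 kg, 170 mm long), 18 mm above its underside. x runs from air inlet to head, z up as it lies flat. Grip the red handle (36 mm wide, 36 high, x = -65 to +45 mm) across, near x = 0; a 12 mm wide paddle on top reaches 43.5 mm above its underside.
- board_top (a point): Middle of the top of the white photo board (fixed), 12 mm above the table. The board is 180 mm along x and 260 mm along y, its long side. Black corner marks frame 112 by 210 mm. A stand with camera and two lamp bars rises on the +x side, 290 mm high, nothing of it nearer than x = +140 mm. The grinder may lie either way round along the board's y.
- switch_box: Grey lamp switch box (fixed), 110 (x) by 85 (y) by 45 mm high; origin at the centre of its underside. A steel toggle lever on top swings about the box's y axis, pivot 47 mm above the table over the box's centre. Off (start): leans 24 degrees to -x; on: 24 degrees to +x, where a white line is painted. Left or right of the board, the shutter box opposite.
- toggle_tip (a point): Centre of the toggle lever's ball end (17 mm across), 60 mm from the pivot, 102 mm above the table at both stops; the rod is 10 to 14 mm thick. Over-centre spring: takes up to about 4 N at the tip, least at the upright; just past the upright it snaps to the other stop by itself and stays.
- toggle (a joint): Angle of the toggle lever in rad: 0 off (leaning to the box's -x), 0.42 upright, 0.84 on (leaning to the box's +x).
- shutter_top (a point): Top centre of the shutter plunger, a steel cap 32 mm across on a black box 90 by 90 by 40 mm (fixed), in a collar 48 mm across, 6 mm high. At rest 62.5 mm above the table; moves straight down, springs back. First stage: 7 mm at 1.5 to 3.5 N to a firm halfway stop; second: above 9 N it goes 6 mm further, to the bottom, at 13 N.
- first (a joint): Travel of the shutter plunger's first stage in m: 0 released, 0.007 at the halfway stop.
- second (a joint): Travel of the shutter plunger's second stage in m: 0 down to the halfway stop, 0.006 fully down.
- grinder: The same grinder, origin at the middle of its underside. At x = +45 to +85 mm it has a bright metal head, 32 mm wide; a spindle juts sideways from it to y = +48 mm, which tells it from the straight grinder. It lies near the robot, at the left or the right, the straight grinder at the other side.
- straight: Bystander: a straight air grinder with the same red handle, 175 mm long, with a plain round nose in line; loose, on the other near side of the bench. Leave alone.
- disc: Bystander: brown cutting disc, 76 mm across, 5 mm thick, lying loose on the near middle of the bench.
- spray: Bystander: green spray can, 56 mm across, 140 mm tall, standing at the far right.
- hammer: Bystander: yellow-handled hammer, 260 mm, lying at the right.
- wrench: Bystander: steel wrench, 180 mm, lying at the left.
- driver: Bystander: screwdriver, 200 mm, lying at the far left.
- flap_disc: Bystander: flap disc, 100 mm across, 14 mm thick, lying at the left.
Mind the look-alikes: they are no part of the job. What is shaped like the grinder but orange is not meant.

How it is judged:
By the outcome, as a careful person would: the job done as asked, in the order asked, and still so for the second after the job is handed in, with the robot touching nothing.
It also fails if it takes over 72 s, if anything falls off the work surface, if the arm or the gripper's body presses on something with over 40 N, if the wrist force passes 120 N, or if a joint passes its speed limit or range.

## Working session

There is one attempt and no reset: what is moved stays moved. The work goes in short steps, each a Python script; the robot and the scene stay as the last script left them, time stands still between calls to the robot, and variables do not carry over. Pictures are saved under pics/ and viewed, at most 10 in all, crops included, and the job is handed in when it is done.

```bash
mkdir -p pics; ls; cat > h.py <<'E'
import numpy as np, cv2
from cell import *
from scipy.spatial.transform import Rotation as R
def cam(name):
    c=get_calibration(name); K=np.array([[c["fx"],0,c["cx"]],[0,c["fy"],c["cy"]],[0,0,1.]])
    r=np.array(c["rotation"],float); Rm=r if r.shape==(3,3) else R.from_rotvec(r).as_matrix()
    return K,np.array(c["dist"],float),Rm,np.array(c["xyz"],float)
def rays(name,uv):
    K,d,Rm,t=cam(name)
    p=cv2.undistortPoints(np.array(uv,float).reshape(-1,1,2),K,d).reshape(-1,2)
    return t,np.c_[p,np.ones(len(p))]@Rm.T
def on_plane(name,uv,z):
    t,d=rays(name,uv); return t+d*((z-t[2])/d[:,2])[:,None]
def cloud(name,depth):
    h,w=depth.shape; u,v=np.meshgrid(np.arange(w),np.arange(h))
    t,d=rays(name,np.c_[u.ravel(),v.ravel()]); P=t+d*depth.ravel()[:,None]
    P[depth.ravel()==0]=np.nan
    return P.reshape(h,w,3)
def save(n,im): cv2.imwrite(f"pics/{n}.png",cv2.cvtColor(im,cv2.COLOR_RGB2BGR))
E
python3 - <<'E'
from h import *
print(grip_depth)
for n in("top","side"):
    print(n,get_calibration(n)); im,d=read_camera(n); save(n+"1",im); np.savez(n+"1",im=im,d=d)
print(get_state())
E
```

```text
pics
0.0188
top {'fx': 537.7556763240182, 'fy': 537.7556763240182, 'cx': 276.8540730636649, 'cy': 205.90504696379696, 'dist': array([-0.02375445,  0.        ,  0.        ,  0.        ,  0.        ]), 'xyz': array([ 0.21023895, -0.01176711,  1.70719165]), 'rotation': array([-2.12034127,  2.14328668, -0.15605002])}
side {'fx': 405.4334852454799, 'fy': 405.4334852454799, 'cx': 278.1701036120657, 'cy': 217.0082753309341, 'dist': array([0.01888822, 0.        , 0.        , 0.        , 0.        ]), 'xyz': array([0.2930704 , 0.79964276, 1.11742966]), 'rotation': array([-0.34923468,  2.87482778, -1.01537826])}
{'time_s': 0.1, 'qpos': array([-1.25450271e+00,  2.07340022e-01,  1.54275999e+00,  6.09949962e-06,
        1.39347142e+00, -1.50478504e-01]), 'joint_vel': array([-0.00106129, -0.00209138, -0.005222  ,  0.00029667, -0.00043946,
        0.00030402]), 'joint_efforts': array([-1.17864936e-03, -3.71867788e+01, -2.82292771e+01,  7.00960262e-02,
        3.12191423e-02, -4.00147542e-05]), 'ee_pos': array([ 0.25853709, -0.51281855,  0.20442816]), 'tool_rot': array([-3.05450190e+00, -7.26108048e-01,  2.47851509e-04]), 'force': array([0.44854469, 0.23637134, 0.2791136 ]), 'ft_torque': array([0.03451664, 0.03418632, 0.01081019]), 'finger_force': 0.0, 'finger_gap': 0.0940766776680529}
```

View pics/top1.png

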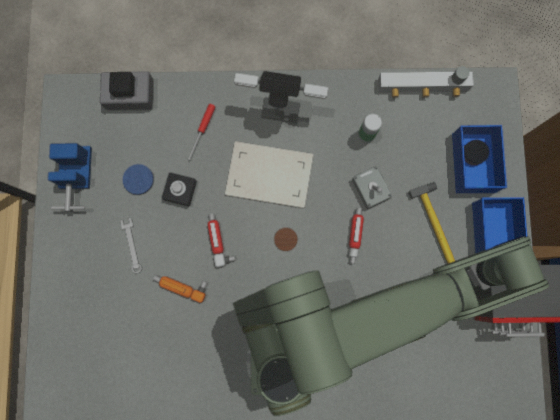

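View pics/side1.png

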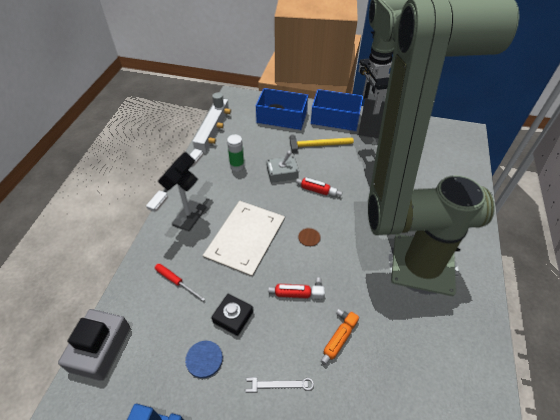

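Top view: red angle grinder at (217,240), head at (222,262), spindle pointing right. The board is at (270,174), the switch box at (372,187), the shutter at (179,189), and the orange look-alike at (180,288). The side view agrees: grinder (295,290), board (245,238), switch (283,168), shutter (232,312).

```bash
cat > m.py <<'E'
from h import *
def redmask(im):
    h=cv2.cvtColor(im,cv2.COLOR_RGB2HSV); return (((h[...,0]<6)|(h[...,0]>172))&(h[...,1]>150)&(h[...,2]>70))
E
python3 - <<'E'
from m import *
out=[]
rois={"top":dict(gr=(195,205,245,280),board=(215,135,325,215),sw=(345,160,400,215),sh=(155,165,205,215)),
"side":dict(gr=(265,270,335,310),board=(195,195,295,280),sw=(260,140,310,190),sh=(205,285,260,340))}
for n in("top","side"):
    f=np.load(n+"1.npz"); im,d=f["im"],f["d"]; P=cloud(n,d)
    def sub(k):
        x0,y0,x1,y1=rois[n][k]; return im[y0:y1,x0:x1],P[y0:y1,x0:x1],(x0,y0)
    # table height
    print(n,"table z",np.nanmedian(P[...,2][180:280,100:500]))
    I,Q,o=sub("gr"); m=redmask(I)
    q=Q[m]; q=q[~np.isnan(q[:,0])]; print(" red n",len(q),"z pct",np.percentile(q[:,2],[5,50,95]).round(4))
    r=cv2.minAreaRect(q[:,:2].astype(np.float32)*1000); print(" red rect",r)
    a=(Q[...,2]>.012); q=Q[a]; r=cv2.minAreaRect(q[:,:2].astype(np.float32)*1000); print(" all rect",r)
    I,Q,o=sub("board"); m=((I.min(2)>150)&(Q[...,2]<.03)).astype(np.uint8)
    m=cv2.morphologyEx(m,cv2.MORPH_CLOSE,np.ones((9,9)))
    c=max(cv2.findContours(m,0,1)[0],key=cv2.contourArea).reshape(-1,2)
    z=np.nanmedian(Q[...,2][m>0]); w=on_plane(n,c+o,z); print(" board z",z,cv2.minAreaRect(w[:,:2].astype(np.float32)*1000))
    for k,zt in(("sw",(.036,.05)),("sh",(.033,.0445))):
        I,Q,o=sub(k); z=Q[...,2]; a=(z>zt[0])&(z<zt[1]); q=Q[a]
        print("",k,"top rect",np.median(q[:,2]),cv2.minAreaRect(q[:,:2].astype(np.float32)*1000))
        b=z>(.092 if k=="sw" else .056); q=Q[b]; print("  tip n",len(q),"med",np.median(q,0).round(4),"max z",q[:,2].max().round(4), "mean",q.mean(0).round(4),"pix",(np.argwhere(b).mean(0)[::-1]+o).round(1))
    for k in("gr","sw"):
        out.append(cv2.resize(sub(k)[0],(390,290),interpolation=cv2.INTER_CUBIC))
save("crops",np.vstack([np.hstack(out[:2]),np.hstack(out[2:])]))
E
```

```text
top table z 0.0013565511002261443
 red n 159 z pct [0.0254 0.0328 0.0401]
 red rect ((385.908447265625, 205.19747924804688), (102.02615356445312, 31.196733474731445), 10.153319358825684)
 all rect ((376.1273498535156, 195.22265625), (188.56134033203125, 146.69200134277344), 2.3792521953582764)
 board z 0.011918893551734477 ((589.0730590820312, 34.80974578857422), (255.1173858642578, 174.67138671875), 79.72120666503906)
 sw top rect 0.04466895002331861 ((539.2052001953125, -289.5759582519531), (110.64607238769531, 87.16106414794922), 24.938953399658203)
  tip n 26 med [ 0.5168 -0.2988  0.1073] max z 0.12 mean [ 0.5168 -0.2989  0.1067] pix [378.5 188.9]
 sh top rect 0.03914970861926759 ((540.9017944335938, 323.78363037109375), (92.09089660644531, 90.20759582519531), 74.77672576904297)
  tip n 68 med [0.5405 0.324  0.0629] max z 0.0698 mean [0.5408 0.3241 0.0629] pix [176.1 186.5]
side table z 0.0018521483726392507
 red n 308 z pct [0.0165 0.0323 0.0377]
 red rect ((386.6135559082031, 201.70465087890625), (105.44230651855469, 54.71473693847656), 12.53327465057373)
 all rect ((371.9784851074219, 207.95111083984375), (163.95396423339844, 64.56058502197266), 25.942943572998047)
 board z 0.0025342300231715464 ((588.1157836914062, 22.392608642578125), (338.7930908203125, 354.79791259765625), 13.89958667755127)
 sw top rect 0.04619129987207138 ((509.74005126953125, -269.1060485839844), (138.73748779296875, 149.43295288085938), 24.48419761657715)
  tip n 27 med [ 0.5144 -0.2981  0.1049] max z 0.1133 mean [ 0.5145 -0.2988  0.1034] pix [288.5 153. ]
 sh top rect 0.03974699388776748 ((537.15673828125, 324.5921630859375), (89.75286865234375, 90.47742462158203), 75.22315216064453)
  tip n 97 med [0.5368 0.326  0.0621] max z 0.067 mean [0.5368 0.3253 0.062 ] pix [231.5 308.3]
```

View pics/crops.png

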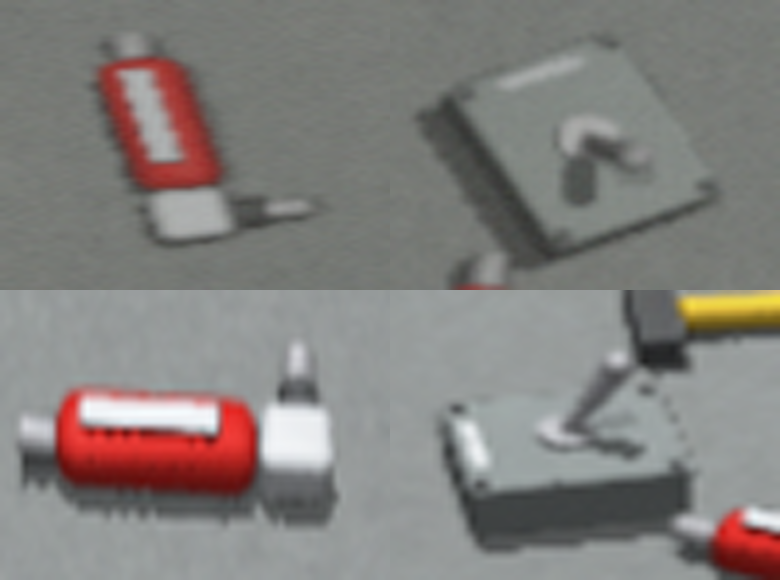

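The crops show the grinder's head toward the robot with the spindle to −y. The box's white line is at the far-left edge, and the lever leans away from it toward the robot (off), which matches box yaw ≈ 25°. Moving to the grasp.

```bash
cat >> h.py <<'E'
def down(yaw):  # tool y axis at world angle yaw, pointing down
    y=np.array([np.cos(yaw),np.sin(yaw),0]); z=np.array([0,0,-1.]); return R.from_matrix(np.c_[np.cross(y,z),y,z]).as_rotvec()
G=np.array([.376,.2035]); GY=np.deg2rad(10.15)        # grinder (head points to GY+180)
B=np.array([.589,.0348]); BY=np.deg2rad(79.7)         # board, long side direction
S=np.array([.5392,-.2896]); SY=np.deg2rad(24.9)       # switch box, x direction
H=np.array([.5395,.3245])                             # shutter
def st(): s=get_state(); print("t",s["time_s"],"p",np.round(s["ee_pos"],4),"F",np.round(s["force"],1),"gap",round(s["finger_gap"],4),"ff",round(s["finger_force"],1)); return s
E
python3 - <<'E'
from h import *
best=None
for k in(-1,1):
    gy=GY+k*np.pi/2; py=gy+np.deg2rad(69.55)
    a=ik([*G,.15],down(gy)); b=ik([*B,.15],down(py))
    print(k,a is not None and np.round(a,2),b is not None and np.round(b,2))
    if a is not None and b is not None and (best is None or max(abs(a[5]),abs(b[5]))<best[0]): best=(max(abs(a[5]),abs(b[5])),k)
k=best[1]; print("k",k); o=down(GY+k*np.pi/2)
move_ptp([*G,.15],o); st()
im,d=read_camera("side"); save("side2",im)
move_l([*G,.003],o,.12); st()
set_gripper(.03,35); st()
E
```

```text
-1 [ 0.29 -0.06  1.95 -0.    1.25  1.69] [-0.09  0.29  1.56 -0.    1.29  0.09]
1 [ 0.29 -0.06  1.95  0.    1.25 -1.45] False
k -1
t 2.675 p [0.3765 0.2031 0.1501] F [ 0.5  0.8 -0.6] gap 0.0943 ff 0.0
t 4.1 p [0.3767 0.2037 0.0036] F [-0.  -1.1  0.9] gap 0.094 ff 0.0
t 5.025 p [0.376  0.2037 0.003 ] F [ 0.8  1.8 -0.7] gap 0.0355 ff 35.0
```

```bash
python3 - <<'E'
from h import *
o=down(GY-np.pi/2+np.deg2rad(69.55)); og=down(GY-np.pi/2)
move_l([*G,.12],og,.15); s=st(); 
move_ptp([*B,.10],o); f0=st()["force"][2]
im,d=read_camera("top"); save("top2",im)
move_l([*B,.02],o,.12); sleep(.2); f0=st()["force"][2]
z=.0175
while z>.011:
    move_l([*B,z],o,.02); f=get_state()["force"][2]
    if f-f0>4: break
    z-=.001
st(); print("z",z)
set_gripper(.055); st()
move_l([*B,.06],o,.1); set_gripper(.09); move_l([*B,.14],o,.2); st()
im,d=read_camera("side"); save("side3",im); np.savez("side3",im=im,d=d)
E
```

```text
t 5.9583 p [0.3746 0.203  0.1187] F [ 0.2  0.2 -5.7] gap 0.0359 ff 35.0
t 7.375 p [0.5881 0.0353 0.0991] F [ 0.2  0.6 -6.1] gap 0.0358 ff 35.0
t 8.4417 p [0.5901 0.0347 0.0213] F [ 0.6 -1.2 -5.6] gap 0.0358 ff 35.0
t 9.4667 p [0.5893 0.0348 0.015 ] F [-2.1  0.3 -1.2] gap 0.0358 ff 35.0
z 0.014499999999999999
t 9.9833 p [0.5892 0.0348 0.0147] F [0.4 0.3 0.2] gap 0.0548 ff 0.0
t 11.8583 p [0.5887 0.0348 0.1397] F [-0.5  0.   0.2] gap 0.0901 ff 0.0
```

```bash
python3 - <<'E'
from h import *
ux=np.array([np.cos(SY),np.sin(SY)])
for k in(-1,1):
    a=ik([*(S-.06*ux),.16],down(SY+k*np.pi/2)); print(k,a is not None and np.round(a,2))
k=-1 if ik([*(S-.06*ux),.16],down(SY-np.pi/2)) is not None and abs(ik([*(S-.06*ux),.16],down(SY-np.pi/2))[5])<2.5 else 1
o=down(SY+k*np.pi/2); print(k)
move_ptp([*(S-.06*ux),.16],o); set_gripper(0); st()
out=[]
for n in("top","side"):
    im,d=read_camera(n); np.savez(n+"4",im=im,d=d)
    x0,y0,x1,y1=(215,120,325,220) if n=="top" else (195,190,305,290)
    out.append(cv2.resize(im[y0:y1,x0:x1],(390,354),interpolation=cv2.INTER_CUBIC))
save("placed",np.hstack(out))
E
```

```text
-1 [-0.73  0.25  1.58 -0.    1.31  0.41]
1 [-0.73  0.25  1.58 -0.    1.31 -2.73]
-1
t 14.6417 p [ 0.4848 -0.3148  0.16  ] F [ 0.6 -0.5  0. ] gap 0.0005 ff 0.0
```

View pics/placed.png

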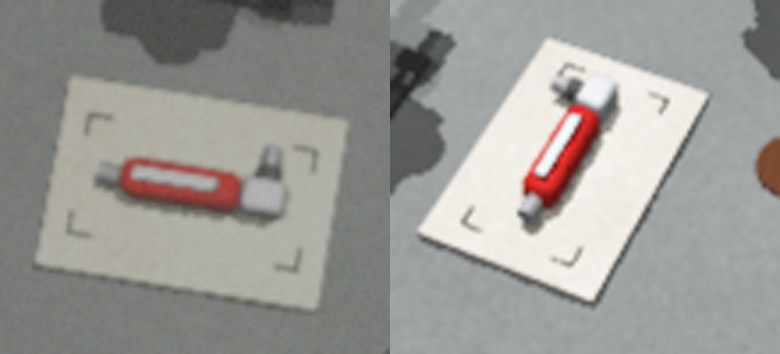

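The grinder lies between the corner marks, about centred (its mid at (191,184), the board's at (191,190) in the crop). It may be a few degrees off the board's long side, so I'll measure that.

```bash
python3 - <<'E'
from m import *
for n,(x0,y0,x1,y1),zr in(("top",(215,120,325,220),.03),("side",(195,190,305,290),.03)):
    f=np.load(n+"4.npz"); I=f["im"][y0:y1,x0:x1]; Q=cloud(n,f["d"])[y0:y1,x0:x1]
    m=redmask(I).astype(np.uint8); m=cv2.morphologyEx(m,cv2.MORPH_CLOSE,np.ones((7,7)))
    c=max(cv2.findContours(m,0,1)[0],key=cv2.contourArea); mm=cv2.drawContours(np.zeros_like(m),[c],-1,1,-1)
    uv=np.argwhere(mm)[:,::-1]+(x0,y0)
    w=on_plane(n,uv,zr)[:,:2]*1000; print(n,"red plane",cv2.minAreaRect(w.astype(np.float32)))
    q=w-w.mean(0); v=np.linalg.svd(q,full_matrices=False)[2][0]; print("  pca",w.mean(0),np.rad2deg(np.arctan2(v[1],v[0]))%180)
    q=Q[(Q[...,2]>.026)&(Q[...,2]<.08)]; q=q[np.hypot(*(q[:,:2]-B).T)<.12]; print("  all rect",cv2.minAreaRect(q[:,:2].astype(np.float32)*1000))
    g=I.astype(int); b=((g.min(2)>130)&(Q[...,2]<.022)&(g[...,0]-g[...,2]>8)).astype(np.uint8)
    c=max(cv2.findContours(b,0,1)[0],key=cv2.contourArea); h=cv2.convexHull(c).reshape(-1,2)
    w=on_plane(n,h+(x0,y0),.012)[:,:2]*1000; print("  board",cv2.minAreaRect(w.astype(np.float32)))
E
```

```text
top red plane ((591.800537109375, 45.63126754760742), (100.96931457519531, 24.10379981994629), 81.21665954589844)
  pca [586.58406252  38.65827862] 83.81033539232845
  all rect ((587.5223388671875, 35.491111755371094), (64.7392349243164, 167.29959106445312), 4.772257328033447)
  board ((589.83984375, 35.65283966064453), (258.1689453125, 179.10494995117188), 79.72724151611328)
side red plane ((589.5869750976562, 42.6170539855957), (117.05790710449219, 36.63444137573242), 79.82728576660156)
  pca [586.15342275  44.82422413] 80.97018331425897
  all rect ((582.9609375, 36.53990173339844), (64.80614471435547, 167.76046752929688), 5.174314498901367)
  board ((587.0991821289062, 35.75495910644531), (260.7605895996094, 180.3666534423828), 79.79164123535156)
```

```bash
python3 - <<'E'
from m import *
for n,(x0,y0,x1,y1) in(("top",(215,120,325,220)),("side",(195,190,305,290))):
    f=np.load(n+"4.npz"); I=cv2.resize(f["im"][y0:y1,x0:x1],None,fx=6,fy=6,interpolation=cv2.INTER_CUBIC)
    r=redmask(I).astype(np.uint8); cs,hi=cv2.findContours(r,cv2.RETR_CCOMP,1)
    holes=[c for c,h in zip(cs,hi[0]) if h[3]>=0]
    for nm,c,z in(("paddle",max(holes,key=cv2.contourArea),.0555),("red",max(cs,key=cv2.contourArea),.03)):
        M=np.argwhere(cv2.drawContours(np.zeros_like(r),[c],-1,1,-1))[:,::-1]
        w=on_plane(n,(M+.5)/6-.5+(x0,y0),z)[:,:2]*1000; v=np.linalg.svd(w-w.mean(0),full_matrices=False)[2][0]
        print(n,nm,w.mean(0).round(1),np.rad2deg(np.arctan2(v[1],v[0]))%180,cv2.minAreaRect(w.astype(np.float32))[1])
E
```

```text
top paddle [575.2  45.3] 41.2078787433108 (1.9033482074737549, 1.4927780628204346)
top red [586.3  37.7] 85.29623363975499 (103.10508728027344, 26.80280113220215)Traceback (most recent call last):
  File "<stdin>", line 6, in <module>
ValueError: max() iterable argument is empty
```

```bash
python3 - <<'E'
from m import *
for n,(x0,y0,x1,y1) in(("top",(215,120,325,220)),("side",(195,190,305,290))):
    f=np.load(n+"4.npz"); I=cv2.resize(f["im"][y0:y1,x0:x1],None,fx=6,fy=6,interpolation=cv2.INTER_CUBIC)
    r=redmask(I).astype(np.uint8); c=max(cv2.findContours(r,0,1)[0],key=cv2.contourArea)
    hull=cv2.drawContours(np.zeros_like(r),[cv2.convexHull(c)],-1,1,-1)
    hull=cv2.erode(hull,np.ones((9,9))); g=I.astype(int); w8=((g[...,1]>125)&(hull>0)).astype(np.uint8)
    k,lab,sta,_=cv2.connectedComponentsWithStats(w8); i=1+np.argmax(sta[1:,4])
    M=np.argwhere(lab==i)[:,::-1]; w=on_plane(n,(M+.5)/6-.5+(x0,y0),.0555)[:,:2]*1000
    v=np.linalg.svd(w-w.mean(0),full_matrices=False)[2][0]
    print(n,w.mean(0).round(1),np.rad2deg(np.arctan2(v[1],v[0]))%180,cv2.minAreaRect(w.astype(np.float32)))
E
```

```text
top [591.7  49.1] 80.86108880192542 ((592.0363159179688, 49.96392059326172), (76.283935546875, 13.390236854553223), 79.57550048828125)
side [590.3  50. ] 80.00224453936802 ((589.965576171875, 49.41989517211914), (79.05426788330078, 13.094002723693848), 80.02261352539062)
```

The paddle lies at about 80° against the board's 79.7°, so the grinder is aligned and centred. Next is the toggle.

```bash
python3 - <<'E'
from h import *
ux=np.array([np.cos(SY),np.sin(SY)]); o=down(SY-np.pi/2)
p=lambda x,z:[*(S+x*ux),z]
move_l(p(-.060,.085),o,.15); st()
move_l(p(-.005,.085),o,.08); st(); sleep(.2)
move_l(p(-.040,.085),o,.15); move_l(p(-.040,.16),o,.2); st()
q=(p(-.06,.16))
out=[]
for n in("top","side"):
    im,d=read_camera(n); P=cloud(n,d); x0,y0,x1,y1=(345,160,400,215) if n=="top" else (260,140,310,190)
    Q=P[y0:y1,x0:x1]; b=(Q[...,2]>.092)&(Q[...,2]<.125); print(n,b.sum(),np.nanmedian(Q[b],0) if b.any() else None)
    x0,y0,x1,y1=(325,140,415,230) if n=="top" else (235,110,325,200)
    out.append(cv2.resize(im[y0:y1,x0:x1],(390,390),interpolation=cv2.INTER_CUBIC))
save("tog",np.hstack(out))
print("expect",p(.0244,.102))
E
```

```text
t 15.3917 p [ 0.4852 -0.3152  0.0855] F [ 0.5 -0.1 -0.4] gap 0.0004 ff 0.0
t 16.2333 p [ 0.5345 -0.2914  0.0847] F [ 0.  -0.   0.3] gap 0.0007 ff 0.0
t 17.3417 p [ 0.5033 -0.3061  0.1598] F [-0.   0.2 -0.9] gap 0.0006 ff 0.0
top 0 None
side 24 [ 0.55434316 -0.27878383  0.10727249]
expect [np.float64(0.5613318739487118), np.float64(-0.27932672615383325), 0.102]
```

View pics/tog.png

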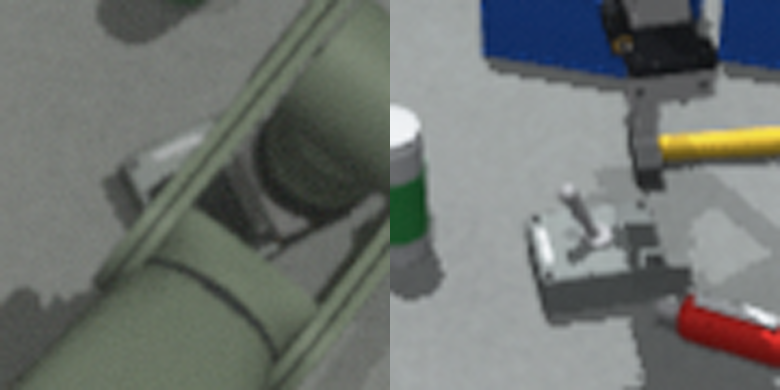

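Side view: the lever at (570,190) of the crop now leans toward the white line, so the lamp is on. Now the shutter.

```bash
python3 - <<'E'
from h import *
o=down(np.deg2rad(-60)); 
a=ik([*H,.12],o); print(np.round(a,2))
move_ptp([.43,.0,.17],down(np.deg2rad(-75)))
move_ptp([*H,.12],o); 
move_l([*H,.068],o,.15); sleep(.3); s=st(); f0=s["force"][2]
def step(z0,dz,flim,zmin):
    z=z0; L=[]
    while z-dz>=zmin:
        z-=dz; move_l([*H,z],o,.015); s=get_state(); f=s["force"][2]-f0; L.append((round(z*1e3,1),round(s["ee_pos"][2]*1e3,1),round(f,1)))
        if f>flim: break
    print(L); return z
move_l([*H,.060],o,.03); st()
z=step(.060,.0007,4.8,.053)
sleep(1.3); st()
z=step(z,.001,14.5,.047)
sleep(.3); st()
move_l([*H,.075],o,.04); st(); move_l([*H,.12],o,.15); st()
E
```

```text
[ 0.4   0.4   1.48 -0.    1.26  1.45]
t 20.7417 p [0.5403 0.3248 0.0692] F [-0.6 -0.3 -0.1] gap 0.0004 ff 0.0
t 21.1583 p [0.54   0.3248 0.0603] F [1.  0.4 2.5] gap 0.0005 ff 1.0
[(59.3, np.float64(59.7), np.float64(2.1)), (58.6, np.float64(58.8), np.float64(2.5)), (57.9, np.float64(58.0), np.float64(2.2)), (57.2, np.float64(57.3), np.float64(3.0)), (56.5, np.float64(56.6), np.float64(2.9)), (55.8, np.float64(55.9), np.float64(4.1)), (55.1, np.float64(55.8), np.float64(6.1))]
t 24.2083 p [0.5396 0.3246 0.0557] F [0.9 0.4 6.2] gap 0.0006 ff 3.0
[(54.1, np.float64(55.3), np.float64(9.0)), (53.1, np.float64(54.5), np.float64(9.2)), (52.1, np.float64(53.7), np.float64(10.0)), (51.1, np.float64(52.8), np.float64(10.1)), (50.1, np.float64(51.9), np.float64(11.4)), (49.1, np.float64(51.0), np.float64(12.4)), (48.1, np.float64(50.1), np.float64(11.9)), (47.1, np.float64(49.6), np.float64(15.3))]
t 26.5083 p [0.5398 0.3246 0.0496] F [-2.3 -1.6 14.6] gap 0.0006 ff 7.0
t 27.3583 p [0.5389 0.3242 0.0742] F [-0.2  0.9  0.5] gap 0.0004 ff 0.0
t 27.8083 p [0.5397 0.3246 0.1202] F [-0.6  0.6 -0.7] gap 0.0001 ff 0.0
```

```bash
python3 - <<'E'
from h import *
ux=np.array([np.cos(SY),np.sin(SY)]); o=down(SY-np.pi/2)
p=lambda x,z:[*(S+x*ux),z]
move_ptp([.43,.0,.17],down(np.deg2rad(-75)))
move_ptp(p(-.06,.17),o)
move_l(p(.060,.17),o,.2)
move_l(p(.060,.085),o,.15); st()
move_l(p(.005,.085),o,.08); st(); sleep(.2)
move_l(p(.040,.085),o,.15); move_l(p(.040,.17),o,.2)
move_l(p(-.06,.17),o,.25)
move_ptp([.36,-.36,.2],o); st()
for n in("top","side"):
    im,d=read_camera(n); save(n+"9",im); P=cloud(n,d); x0,y0,x1,y1=(345,160,400,215) if n=="top" else (260,140,310,190)
    Q=P[y0:y1,x0:x1]; b=(Q[...,2]>.092)&(Q[...,2]<.125); print(n,b.sum(),np.nanmedian(Q[b],0) if b.any() else None)
E
```

```text
t 31.7917 p [ 0.5939 -0.2651  0.0858] F [0.1 0.4 0.2] gap 0.0005 ff 0.0
t 32.625 p [ 0.5434 -0.2875  0.0846] F [ 1.2 -0.4  0.2] gap 0.0008 ff 0.0
t 34.9333 p [ 0.3614 -0.3597  0.2   ] F [ 0.5 -0.1 -1. ] gap 0.0004 ff 0.0
top 29 [ 0.51728669 -0.29666391  0.10389439]
side 26 [ 0.51414369 -0.29808102  0.1058347 ]
```

View pics/side9.png

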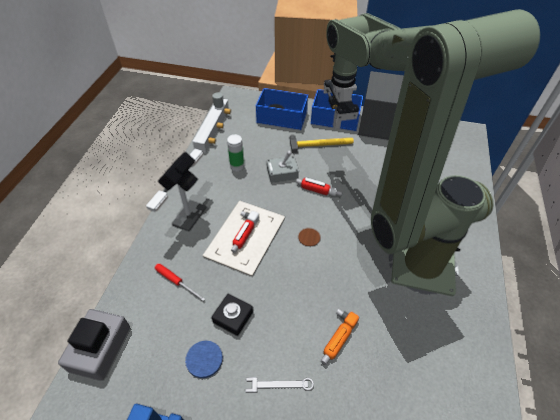

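The toggle is back at off (tip at (288,153)), the grinder is on the board at (245,230), the plunger is up at (232,310), and the other tools haven't moved.

```bash
python3 -c "
from cell import *
print(hand_in())"
```

```text
the job is handed in; nothing more can be done
None
```

The job is done and handed in at about 35 s: the grinder lies centred on the board, the lamp went on, the shutter was pressed halfway, held over a second, then pressed fully and released, and the lamp is off again.

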